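Hang the strainer spoon on the safety hook inside the low cupboard

ROBOT

A 6-joint arm with a two-finger parallel gripper is mounted at the origin on the work surface. World frame = base frame: x ahead of the robot, y to its left, z up, the work surface at z = 0. Lengths are in mm, angles in rad, forces in N, time in s.
With the tool pointing down it reaches from about 325 to 850 mm from the base axis. Payload 15.5 kg.
Tool frame: the origin (TCP) lies at the very end of the fingers, on their centre line; the grasp point (between the pads) lies 19 mm behind it (robot.hold_point_z is the distance from the TCP to the grasp point, in mm); z points along the fingers, x is the direction in which the jaws open and shut, and the axes are right-handed (so a half turn about z gives the same grasp; the last joint's range is limited). The gripper opens to 91 mm and grips with 3 to 60 N. Pads are 32 mm wide; open, the fingers measure 118 mm over their backs; the gripper's body (76 mm by 178 mm) begins 60 mm behind the grasp point.
Start: joints at [-1.399, 0.494, 1.345, -0, 1.302, -0.096], TCP at [165.383, -602.723, 213.915] pointing down, gripper open.
Joint ranges: [-2.91, 2.91], [-0.82, 2.16], [0.22, 2.67], [-1.22, 4.37], [0.12, 2.79], [-3.08, 3.08]. Speed limits (rad/s): [1.89, 1.89, 2.57, 3.01, 3.01, 3.01].

INTERFACE

Orientations are given as a rotation vector (axis times angle).
In Python, from rig import monitor, optics, sign_off, robot gives the robot as it stands. The module is installed in compiled form; this text tells all that it offers.
- The arm moves only by the tool step_arm, never from a script. Its arguments are lists of equal length, an entry for each row: "dp": the shift along the tool's x, y, z in units of 40 mm (1.0 is 40 mm), a list of three; "rot": the turn, a rotation vector about the tool's x, y, z in units of 5 degrees (1.0 is 5 degrees), a list of three; "claw": the opening, from 0 (shut) to 1 (fully open). In form: {"dp": [[tx, ty, tz], ...], "rot": [[rx, ry, rz], ...], "claw": [claw, ...]}. A call has 1 to 12 rows; each row shifts and turns the commanded pose from where the row before left it, along the tool's axes as they then stand; what a row does not reach is not made up. A row lasts 1/12 s, in which the tool goes at most 41.7 mm and 7.16 degrees, less where a joint would pass 70% of its speed; a pose out of reach is approached as far as the arm can. A call is refused whole if a number of a shift passes 1 or a number of a turn 1, either way. A call with a gripper value outside its range is refused whole. The fingers move at their own pace and stop on an object; "grip_force" is the grip in N (left out, the last holds). Time passes only in rows, so rows that do not move let the fingers close. It gives the time, the measured TCP pose, the force and the opening at its end, in the units of the state.
- monitor.get_obs(): the state, without advancing time (a new reading comes with each control period).
- optics.snapshot(name): name is "side" or "top"; returns the picture (400x640x3 uint8, red, green, blue); there is no depth.
- optics.camera_info(name): a dict with "camera_matrix" (3x3 intrinsics, pixels), "pose" (4x4, takes a point from camera to world coordinates). Camera axes: x right, y down, z forward; pixel columns grow to the right and rows downward; lengths in mm; the calibration is good to about 2 mm. A picture is of the moment at which its call begins. camera_info takes no time and is no camera call.
- sign_off(): hands the job in, once; it reports no verdict.
The state is a dict: "clock": time; "joint_positions": joint angles; "joint_velocities": joint speeds; "tau": joint torques, N m; "ee_pos": TCP position; "tool_rot": TCP orientation; "ft_force": force on the tool from outside, world axes, zero at the start; "ft_torque": the same for the moment, N m; "width": finger opening in mm.
Only numpy, scipy, OpenCV 4.12 (cv2) and the standard library are available. Lean on these libraries where they do the work, as an engineer would, in place of code of your own. Each camera call takes 0.05 s, during which the arm holds its last target. There are 200 camera calls.

TASK

Hang the strainer spoon that lies on the marble slab on the spring-gate hook deep inside the low cupboard: bring it in loop first under the pelmet, tilted loop-up so that it clears the pelmet and the roof, put the loop over the hook's tip and press it down, gently, past the spring gate until it is fully home and the gate has snapped shut above it. Then let go, so that the spoon hangs still from the hook; do not force it against the hook or the cupboard, do not touch the hook with the gripper, and leave the bottles and everything else where they are.

Things in the scene. Friction and masses are not known exactly. Their poses are not given: they have to be found in the camera images.
- spoon_grip (a point): Strainer spoon lying on the slab (70 to 130 g). Point: centre of its dark wooden grip, 56 mm long (x), 16 wide (y), 14 high (z), so 7 mm above the slab's top. x runs along the spoon towards the hanging loop, z up as it lies. The bowl (44 mm across, 14 high) is centred 54 mm behind this point; the spoon ends 76 mm behind it. A 7 mm steel rod, centre line 3.5 mm lower than this point, leads to the loop.
- spoon_loop (a point): Middle of the far bar of the spoon's hanging loop, on the bar's centre line: 159 mm ahead of the grip's centre along the spoon's x and 3.5 mm lower in z; same axes. The loop is a flat ring of 7 mm round bar, 21 mm inside and 36 mm outside diameter, in the spoon's xy plane. This bar ends up in the hook: it comes down from above between leg and shank, the leg passing through the loop.
- hook_root (a point): Fixed safety hook of 6 mm round steel, screwed up into a rail under the cupboard's roof: a J seen from the side. Point: where the axis of its upright shank enters the rail's underside. x points deeper into the cupboard, y left, z up (the cupboard's axes). The front leg's axis is 22 mm nearer the front than the shank's; the 16 mm mouth between them opens upward, its middle 11 mm nearer the front than this point.
- gate (a joint): Spring gate across the hook's mouth: a 4 mm pin hinged at the shank, 60 to 40 mm below hook_root. 0 = shut (level), up to 1.25 rad as its free end is pushed down; never opens upward. Opening takes about 4 to 6 N (the spoon's weight is not enough; over 11 N strains the hook). The loop's bar slips off its free end on the leg's side; the gate snaps shut above the bar only when that is within about 2 mm of home, on the hook's hard bottom.
- cupboard: Low wooden cupboard on the bench, 300 mm wide (y), 170 deep (x), 355 high; origin at the centre of its underside, x pointing inward from the open front. Glazed ends 12 mm, glazed roof 13 mm (underside at 342), floor 10 mm. The back is open above a low back board (top at 120 mm, inner face 76 mm behind the origin). The hook is fixed, 20 mm behind the centre and up to 35 mm left or right of it.
- pelmet (a point): Middle of the lower front edge of the pelmet, a 12 mm board that hangs 72 mm down from the roof across the cupboard's whole open front; same axes as the cupboard. Its lower edge is 270 mm above the bench, 60 mm below hook_root; its front face lies 115 mm nearer the front than hook_root. The wooden rail that carries the hook, 24 mm wide, crosses the roof (its underside 330 mm above the bench).
- hook_line (a point): Point on the middle line of the hook's mouth, 60 mm below hook_root and 11 mm nearer the front; same axes. The hook was screwed in by hand to an unmeasured depth: the top of its leg's rounded tip lies 35 to 55 mm below hook_root, and the centre of the loop's bar, when fully home in the bottom of the J, 58.5 to 78.5 mm below hook_root (always 23.5 mm below the tip). Feel for it.
- slab: Marble slab, 320 x 380 mm, 12 mm thick; origin at the centre of its underside.
- bottle_a: Bystander: amber bottle with cork, 48 mm across, 100 mm high; origin at the centre of its underside.
- bottle_b: Bystander: amber bottle with cork, 44 mm across, 85 mm high; origin at the centre of its underside.
- bottle_c: Bystander: amber bottle with cork, 44 mm across, 85 mm high; origin at the centre of its underside.
- beaker: Bystander: glass beaker, 72 mm across, 85 mm high; origin at the centre of its underside.
- jar_in: Bystander: small jar standing on the cupboard's floor in its back left corner, 40 mm across, 60 mm high; origin at the centre of its underside.
- jar_top: Bystander: jar standing on the cupboard's roof near its left end, 50 mm across, 70 mm high; origin at the centre of its underside.
- mortar: Bystander: white mortar, 96 mm across, 60 mm high; origin at the centre of its underside.

How it is judged:
By the outcome, as a careful person would: the job done as asked, in the order asked, and still so for the second after the job is handed in, with the robot touching nothing.
It also fails if it takes over 59 s, if anything falls off the work surface, if the arm or the gripper's body presses on something with over 40 N, if the wrist force passes 120 N, or if a joint passes its speed limit or range.

## Working session

There is one attempt and no reset: what is moved stays moved. The work goes in short steps, Python scripts to look and compute and a tool call to move; the robot and the scene stay as the last step left them, time stands still between calls to the robot, and variables do not carry over. Pictures are saved under pics/ and viewed, about 8 in all and at most 12, crops included, and the job is handed in when it is done.

Besides the shell and the picture viewer there is one more tool, called after "Call:" as a command line: name --argument value ..., lists and objects as JSON in quotes. step_arm: Moves the arm, as the interface text tells. Its arguments: {"type":"object","properties":{"dp":{"type":"array"},"rot":{"type":"array"},"claw":{"type":"array"},"grip_force":{"type":"number"}},"required":["dp","rot","claw"]}

```bash
mkdir -p pics; python3 - <<'E'
from rig import monitor, optics, robot
import cv2, numpy as np
np.set_printoptions(precision=3,suppress=True)
print(monitor.get_obs(), robot.hold_point_z)
for n in ("side","top"):
    i=optics.camera_info(n); print(n,np.array(i["camera_matrix"]),np.array(i["pose"]))
    cv2.imwrite(f"pics/{n}0.png",optics.snapshot(n)[:,:,::-1])
E
```

```text
{'clock': 0.0, 'joint_positions': array([-1.398,  0.494,  1.346, -0.   ,  1.302, -0.096]), 'joint_velocities': array([-0.   , -0.002,  0.002, -0.001, -0.   , -0.   ]), 'tau': array([ -0.002, -87.882, -38.185,   0.07 ,   0.053,  -0.   ]), 'ee_pos': array([ 165.32 , -602.322,  213.322]), 'tool_rot': array([-2.497,  1.904,  0.001]), 'ft_force': array([-0.423,  0.61 ,  0.601]), 'ft_torque': array([-0.01 , -0.016,  0.037]), 'width': 91.63756757856241} 18.8
side [[434.25    0.    314.568]
 [  0.    434.25  198.114]
 [  0.      0.      1.   ]] [[    0.918    -0.27      0.291    63.283]
 [   -0.397    -0.615     0.681 -1044.257]
 [   -0.005    -0.741    -0.672  1181.682]
 [    0.        0.        0.        1.   ]]
top [[490.743   0.    319.659]
 [  0.    490.743 199.698]
 [  0.      0.      1.   ]] [[  -0.019   -0.998    0.059  395.368]
 [  -1.       0.019   -0.002  -28.657]
 [   0.001   -0.059   -0.998 1524.6  ]
 [   0.       0.       0.       1.   ]]
```

View pics/side0.png

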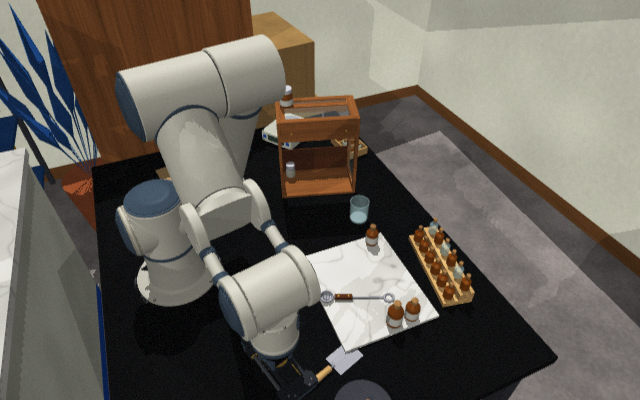

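View pics/top0.png

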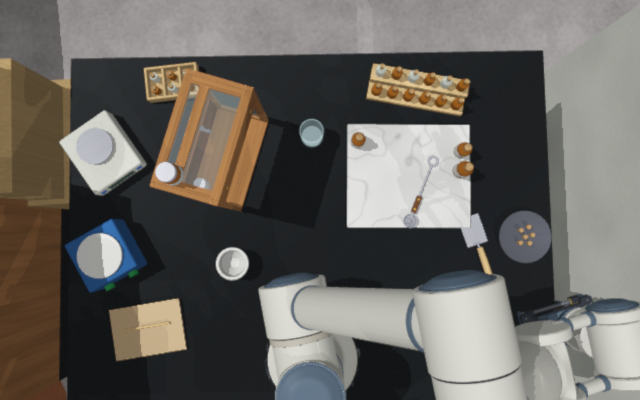

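```bash
cat > h.py <<'E'
import numpy as np, cv2
from rig import optics, monitor
from scipy.spatial.transform import Rotation as R
np.set_printoptions(precision=3,suppress=True)
def cam(n):
    i=optics.camera_info(n); return np.array(i["camera_matrix"],float),np.array(i["pose"],float)
def ray(n,u,v):
    K,P=cam(n); d=P[:3,:3]@np.linalg.solve(K,[u,v,1.]); return P[:3,3],d/np.linalg.norm(d)
def onz(n,u,v,z):
    o,d=ray(n,u,v); return o+d*(z-o[2])/d[2]
def tri(a,b):
    (o1,d1),(o2,d2)=ray("side",*a),ray("top",*b)
    s=np.linalg.lstsq(np.c_[d1,-d2],o2-o1,rcond=None)[0]
    p,q=o1+s[0]*d1,o2+s[1]*d2; return (p+q)/2,np.linalg.norm(p-q)
def proj(n,p):
    K,P=cam(n); q=K@(P[:3,:3].T@(np.asarray(p,float)-P[:3,3])); return q[:2]/q[2]
def crop(im,x0,x1,y0,y1,s): return cv2.resize(im[y0:y1,x0:x1],None,fx=s,fy=s,interpolation=cv2.INTER_CUBIC)
E
python3 - <<'E'
from h import *
t=cv2.imread("pics/top0.png"); s=cv2.imread("pics/side0.png")
a=crop(t,145,275,60,220,3.7); b=crop(s,265,375,75,205,4.5)
h=max(a.shape[0],b.shape[0]); f=lambda i:cv2.copyMakeBorder(i,0,h-i.shape[0],0,0,cv2.BORDER_CONSTANT)
c=np.hstack([f(a),f(b)]);print(c.shape,a.shape); cv2.imwrite("pics/c1.png",c[:600,:])
cv2.imwrite("pics/c2.png",np.hstack([crop(t,340,480,115,235,2.8),crop(s,305,445,215,355,2.8)[:336]]))
E
```

```text
(592, 976, 3) (592, 481, 3)
```

View pics/c1.png

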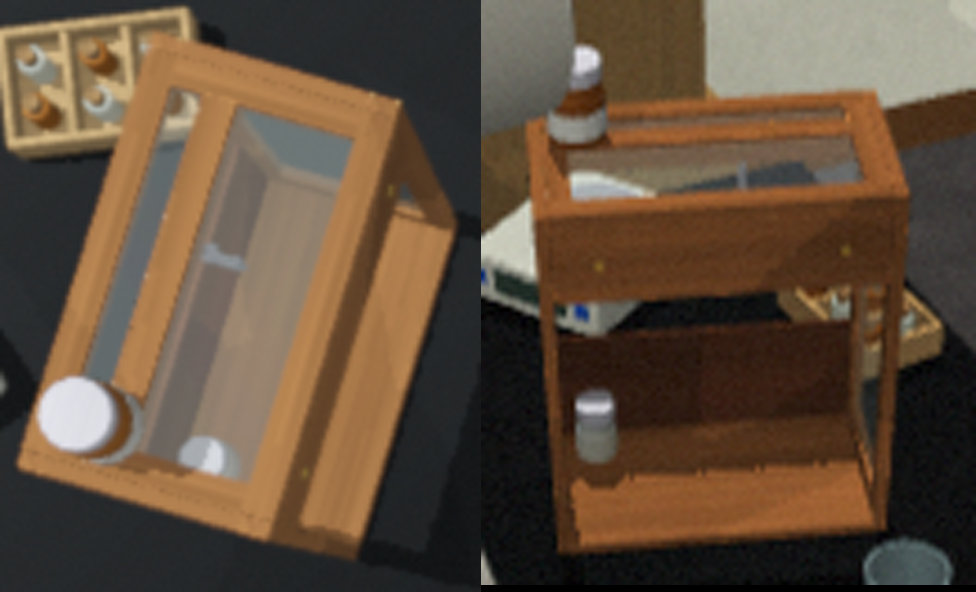

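View pics/c2.png

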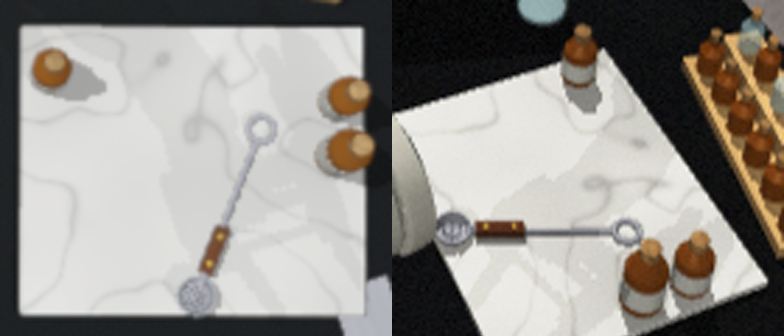

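```bash
python3 - <<'E'
from h import *
T=lambda x,y:(145+(x+.5)/3.7-.5,60+(y+.5)/3.7-.5)
S=lambda x,y:(265+(x-481+.5)/4.5-.5,75+(y+.5)/4.5-.5)
print("roof z355 top"); 
for p in [(150,38),(400,100),(270,540),(20,468)]: print(onz("top",*T(*p),355))
print("roof side")
for p in [(530,205),(908,192),(875,92)]: print(onz("side",*S(*p),355))
print("floor front bottom/top side z0/10", onz("side",*S(560,552),0),onz("side",*S(886,531),0))
print("floor front top view z10", onz("top",*T(456,227),10), onz("top",*T(357,557),10))
print("pelmet front screws", tri(S(598,266),T(305,472)), tri(S(845,250),T(391,190)))
for z in (255,265,275): print("hook pts",z,onz("top",*T(242,266),z),onz("top",*T(205,250),z))
print("hook side", [onz("side",*S(742,y),z) for y,z in((165,300),(190,265))])
t=cv2.imread("pics/top0.png");s=cv2.imread("pics/side0.png")
def mask(im,roi,z,n):
    x0,x1,y0,y1=roi; c=im[y0:y1,x0:x1]; h=cv2.cvtColor(c,cv2.COLOR_BGR2HSV)
    m=((h[...,1]>90)&(h[...,2]<200)).astype(np.uint8)
    k,l,st,ce=cv2.connectedComponentsWithStats(m); 
    for i in range(1,k):
        if st[i,4]>15:
            ys,xs=np.nonzero(l==i); (cx,cy),wh,a=cv2.minAreaRect(np.c_[xs,ys].astype(np.float32))
            print(n,st[i],"cen",ce[i]+[x0,y0],"rect",cx+x0,cy+y0,wh,"->",onz(n,*(ce[i]+[x0,y0]),z))
mask(t,(400,440,190,220),21,"top"); mask(s,(330,360,285,310),21,"side")
U=lambda x,y:(340+(x+.5)/2.8-.5,115+(y+.5)/2.8-.5)
V=lambda x,y:(305+(x-392+.5)/2.8-.5,215+(y+.5)/2.8-.5)
print("loopcentre",onz("top",*U(261,129),15.5),onz("side",*V(627,232),15.5))
print("bowl",onz("top",*U(197,295),17),onz("side",*V(454,229),17))
print("slab corners",[onz("top",*U(*p),12) for p in((20,25),(364,27),(20,315),(364,317))])
for p in((52,68),(347,97),(350,150)): print("bottles", onz("top",*U(*p),80))
E
```

```text
roof z355 top
[786.511 289.052 355.   ]
[742.112 125.698 355.   ]
[455.592 212.714 355.   ]
[505.279 373.874 355.   ]
roof side
[458.021 226.553 355.   ]
[738.39 123.39 355.  ]
[787.297 276.377 355.   ]
floor front bottom/top side z0/10 [456.86  211.933   0.   ] [739.243 119.06    0.   ]
floor front top view z10 [734.676 125.22   10.   ] [457.757 211.439  10.   ]
pelmet front screws (array([503.254, 199.874, 302.097]), np.float64(1.2304061515827203)) (array([694.489, 139.752, 302.743]), np.float64(1.9762630434163837))
hook pts 255 [654.826 251.77  255.   ] [666.746 277.833 255.   ]
hook pts 265 [652.782 249.562 265.   ] [664.608 275.419 265.   ]
hook pts 275 [650.739 247.353 275.   ] [662.471 273.005 275.   ]
hook side [array([672.993, 297.565, 300.   ]), array([679.982, 312.5  , 265.   ])]
top [12  6  9 17 68] cen [416.044 204.132] rect 416.0862064361572 204.03448390960693 (3.899601936340332, 16.341190338134766) -> [ 465.514 -327.013   21.   ]
side [ 5  9 17  6 99] cen [343.172 296.424] rect 343.0 296.5 (5.0, 16.0) -> [ 464.593 -331.161   21.   ]
loopcentre [ 599.178 -384.428   15.5  ] [ 597.342 -389.57    15.5  ]
bowl [ 417.186 -307.845   17.   ] [ 418.067 -307.934   17.   ]
slab corners [array([ 721.263, -120.846,   12.   ]), array([ 711.688, -503.688,   12.   ]), array([ 399.053, -113.565,   12.   ]), array([ 389.56 , -491.611,   12.   ])]
bottles [ 659.842 -149.609   80.   ]
bottles [ 622.841 -461.502   80.   ]
bottles [ 566.319 -462.599   80.   ]
```

Call:
step_arm --dp '[[0, 0, 0], [0, 0, 0], [0, 0, 0], [0, 0, 0], [0, 0, 0], [0, 0, 0], [0, 0, 0], [0, 0, 0]]' --rot '[[0, 0, 0.97], [0, 0, 0.97], [0, 0, 0.97], [0, 0, 0.97], [0, 0, 0.97], [0, 0, 0.97], [0, 0, 0.97], [0, 0, 0.97]]' --claw '[0.6, 0.6, 0.6, 0.6, 0.6, 0.6, 0.6, 0.6]'

```text
clock: 0.77
ee_pos: [165.3, -602.5, 213.6]
tool_rot: [-1.718, 2.63, 0.001]
ft_force: [0.9, 0.8, 0.5]
width: 54.5
```

Call:
step_arm --dp '[[-0.84, -0.4, 0.14], [-0.84, -0.4, 0.14], [-0.84, -0.4, 0.14], [-0.84, -0.4, 0.14], [-0.84, -0.4, 0.14], [-0.84, -0.4, 0.14], [-0.84, -0.4, 0.14], [-0.84, -0.4, 0.14], [-0.84, -0.4, 0.14], [-0.84, -0.4, 0.14], [-0.84, -0.4, 0.14], [0, 0, 0]]' --rot '[[0, 0, 0], [0, 0, 0], [0, 0, 0], [0, 0, 0], [0, 0, 0], [0, 0, 0], [0, 0, 0], [0, 0, 0], [0, 0, 0], [0, 0, 0], [0, 0, 0], [0, 0, 0]]' --claw '[0.6, 0.6, 0.6, 0.6, 0.6, 0.6, 0.6, 0.6, 0.6, 0.6, 0.6, 0.6]'

```text
clock: 1.77
ee_pos: [477.4, -329.2, 151.1]
tool_rot: [-1.728, 2.623, 0.003]
ft_force: [-0.3, 0.4, 0.0]
width: 54.6
```

```bash
cat >> h.py <<'E'
def tool():
    o=monitor.get_obs(); return np.array(o["ee_pos"]),R.from_rotvec(o["tool_rot"]).as_matrix(),o
def go(p):
    q,M,_=tool(); d=M.T@(np.array(p,float)-q); return d/40
E
python3 - <<'E'
from h import *
q,M,o=tool(); print(q,M,o["joint_positions"])
t=optics.snapshot("top")[:,:,::-1]; s=optics.snapshot("side")[:,:,::-1]
cv2.imwrite("pics/t1.png",t);cv2.imwrite("pics/s1.png",s)
c=np.vstack([np.hstack([crop(t,385,455,140,230,4),crop(t,175,255,70,160,4)]),np.hstack([crop(s,320,400,280,320,4),crop(s,395,395+70,280,320,4)])])
d=np.hstack([crop(t,185,225,105,145,8),crop(s,290,340,90,130,8)]);d=cv2.resize(d,(600,267))
c=c[:,:600]; cv2.imwrite("pics/c3.png",c[:360]); cv2.imwrite("pics/c4.png",np.hstack([crop(t,180,220,105,145,10),crop(s,300,340,90,130,10)]))
E
```

```text
[ 477.402 -329.209  151.099] [[-0.395 -0.919 -0.   ]
 [-0.919  0.395  0.002]
 [-0.002  0.001 -1.   ]] [-0.708  0.499  1.533  0.002  1.11   1.268]
```

View pics/c4.png

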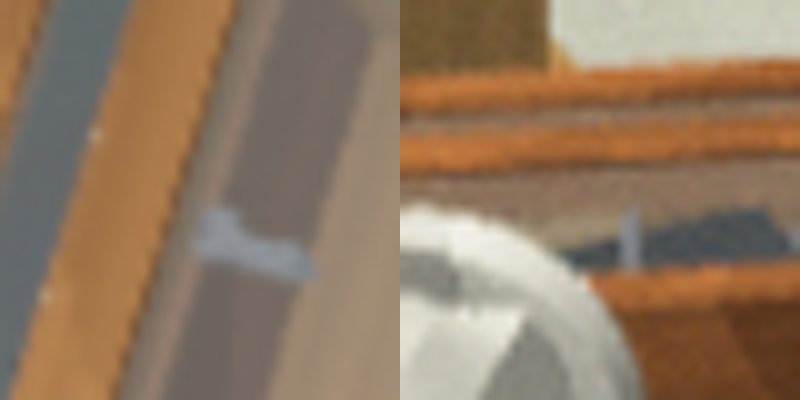

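```bash
python3 - <<'E'
from h import *
a=np.radians(73.0); X=np.array([np.cos(a),np.sin(a),0]); Y=np.array([-X[1],X[0],0]); O=np.array([622,249.5,0])
W=lambda x,y,z:O+x*X+y*Y+[0,0,z]
for hx,hy in((30,-30),(20,-30),(30,-35)):
  for tip in (35,55):
    P=dict(root=(hx,330),shank270=(hx,330-tip+0),bot_sh=(hx,330-tip-19),bot=(hx-11,330-tip-30),bot_leg=(hx-22,330-tip-19),tip=(hx-22,330-tip))
    print(hx,hy,tip)
    for k,(x,z) in P.items():
        u=proj("top",W(x,hy,z)); s=proj("side",W(x,hy,z)); print("  ",k,(u-[180,105]+.5)*10-.5,"side",(s-[300,90]+.5)*10+[399.5,-.5])
for n,p in dict(roofFL=(-85,150,355),roofFR=(-85,-150,355),roofBR=(85,-150,355),roofBL=(85,150,355),railL=(42,0,342),railR=(18,0,342),railR330=(18,0,330),pelFL=(-85,150,270),pelFR=(-85,-150,270),flFR=(-85,-150,0)).items():
    print(n,"top c1",(proj("top",W(*p))-[145,60])*3.7,"side c1",(proj("side",W(*p))-[265,75])*4.5+[481,0])
for z in (330,342): print([ (proj("top",W(x,y,z))-[180,105])*10 for x in(42,18) for y in (-30,)])
E
```

```text
30 -30 35
   root [165.344 192.112] side [629.039 191.043]
   shank270 [199.979 221.679] side [628.392 271.345]
   bot_sh [217.978 237.043] side [628.049 313.995]
   bot [268.802 257.236] side [631.405 353.79 ]
   bot_leg [299.992 260.257] side [635.221 344.841]
   tip [283.241 245.243] side [635.623 302.01 ]
30 -30 55
   root [165.344 192.112] side [629.039 191.043]
   shank270 [218.91  237.839] side [628.031 316.221]
   bot_sh [236.348 252.725] side [627.693 358.193]
   bot [286.233 272.474] side [631.022 397.691]
   bot_leg [317.089 275.581] side [634.804 389.22 ]
   tip [300.86  261.035] side [635.2   347.077]
20 -30 35
   root [204.275 203.127] side [632.358 204.745]
   shank270 [237.82  232.388] side [631.662 285.209]
   bot_sh [255.251 247.593] side [631.292 327.941]
   bot [305.765 267.698] side [634.663 367.918]
   bot_leg [337.286 270.813] side [638.528 359.062]
   tip [321.102 255.958] side [638.958 316.15 ]
20 -30 55
   root [204.275 203.127] side [632.358 204.745]
   shank270 [256.154 248.381] side [631.272 330.172]
   bot_sh [273.043 263.113] side [630.908 372.222]
   b
[... 745 characters left out ...]
8.165 346.225]
roofFL top c1 [269.669 541.559] side c1 [529.259 213.6  ]
roofFR top c1 [400.724 100.896] side c1 [908.147 189.052]
roofBR top c1 [151.87   30.915] side c1 [870.757  83.961]
roofBL top c1 [ 17.458 469.562] side c1 [520.085 105.133]
railL top c1 [153.809 270.46 ] side c1 [702.364 133.721]
railR top c1 [188.767 280.365] side c1 [705.569 148.435]
railR330 top c1 [193.297 283.788] side c1 [705.636 161.103]
pelFL top c1 [295.022 547.196] side c1 [536.105 303.674]
pelFR top c1 [416.996 135.839] side c1 [901.42  278.667]
flFR top c1 [456.804 221.327] side c1 [882.902 525.343]
[array([114.14 , 174.397]), array([207.562, 200.831])]
[array([101.333, 163.732]), array([195.687, 190.427])]
```

Call:
step_arm --dp '[[0.1, 0.05, 0.3], [0, 0, 0.6], [0, 0, 0.6], [0, 0, 0.6], [0, 0, 0.6], [0, 0, 0.3], [0, 0, 0.2], [0, 0, 0.1], [0, 0, 0], [0, 0, 0]]' --rot '[[0, 0, 0], [0, 0, 0], [0, 0, 0], [0, 0, 0], [0, 0, 0], [0, 0, 0], [0, 0, 0], [0, 0, 0], [0, 0, 0], [0, 0, 0]]' --claw '[0.6, 0.6, 0.6, 0.6, 0.6, 0.6, 0.6, 0.6, 0.6, 0.6]'

```text
clock: 2.7
ee_pos: [470.6, -337.2, 21.0]
tool_rot: [-1.723, 2.627, -0.001]
ft_force: [0.3, -0.5, 0.1]
width: 54.8
```

```bash
python3 - <<'E'
from h import *
q,M,o=tool(); print(q,M,o["ft_force"])
t=optics.snapshot("top")[:,:,::-1]; s=optics.snapshot("side")[:,:,::-1]
cv2.imwrite("pics/c5.png",np.hstack([crop(t,380,450,140,230,5),crop(s,310,400,260,350,5)]))
print((proj("top",q)-[380,140])*5,(proj("side",q)-[310,260])*5+[350,0])
E
```

```text
[ 470.583 -337.201   20.982] [[-0.398 -0.917  0.001]
 [-0.917  0.398 -0.001]
 [ 0.    -0.001 -1.   ]] [ 0.258 -0.469  0.138]
[196.549 312.096] [528.528 186.28 ]
```

View pics/c5.png

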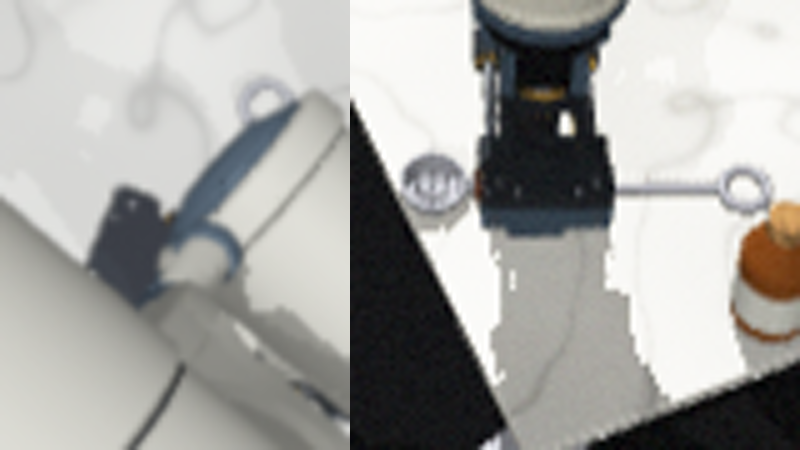

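Call:
step_arm --dp '[[-0.12, 0, 0], [0, 0, 0.1], [0, 0, 0.07], [0, 0, 0], [0, 0, 0], [0, 0, 0], [0, 0, 0], [0, 0, 0], [0, 0, 0], [0, 0, 0]]' --rot '[[0, 0, 0], [0, 0, 0], [0, 0, 0], [0, 0, 0], [0, 0, 0], [0, 0, 0], [0, 0, 0], [0, 0, 0], [0, 0, 0], [0, 0, 0]]' --claw '[0.6, 0.6, 0.6, 0.6, 0.3, 0.1, 0, 0, 0, 0]' --grip_force 60

```text
clock: 3.63
ee_pos: [472.5, -332.2, 13.6]
tool_rot: [-1.723, 2.627, -0.0]
ft_force: [0.6, 0.2, 0.6]
width: 17.6
```

Call:
step_arm --dp '[[0, 0, 0], [0, 0, 0], [0, 0, -0.1], [0, 0, -0.3], [0, 0, -0.7], [0, 0, -1], [0, 0, -1], [0, 0, -1], [0, 0, -1], [0, 0, -0.5], [0, 0, 0], [0, 0, 0]]' --rot '[[0, 0, 0], [0, 0, 0], [0, 0, 0], [0, 0, 0], [0, 0, 0], [0, 0, 0], [0, 0, 0], [0, 0, 0], [0, 0, 0], [0, 0, 0], [0, 0, 0], [0, 0, 0]]' --claw '[0, 0, 0, 0, 0, 0, 0, 0, 0, 0, 0, 0]'

```text
clock: 4.63
ee_pos: [472.7, -332.4, 238.7]
tool_rot: [-1.723, 2.626, -0.004]
ft_force: [0.6, -0.8, -1.5]
width: 15.9
```

Call:
step_arm --dp '[[0, 0, 0], [0, 0, 0], [0, 0, 0], [0, 0, 0], [0, 0, 0], [0, 0, 0], [0, 0, 0], [0, 0, 0], [0, 0, 0], [0, 0, 0], [0, 0, 0], [0, 0, 0]]' --rot '[[0, 0, -0.9], [0, 0, -1], [0, 0, -1], [0, 0, -1], [0, 0, -1], [0, 0, -1], [0, 0, -1], [0, 0, -1], [0, 0, -1], [0, 0, -1], [0, 0, -1], [0, 0, -1]]' --claw '[0, 0, 0, 0, 0, 0, 0, 0, 0, 0, 0, 0]'

```text
clock: 5.63
ee_pos: [471.7, -331.6, 235.8]
tool_rot: [-2.802, 1.419, 0.005]
ft_force: [-1.0, -0.6, -1.6]
width: 15.2
```

Call:
step_arm --dp '[[0, 0, 0], [0, 0, 0], [0, 0, 0], [0, 0, 0], [0, 0, 0], [0, 0, 0], [0, 0, 0], [0, 0, 0], [0, 0, 0], [0, 0, 0]]' --rot '[[0, 0, -1], [0, 0, -1], [0, 0, -1], [0, 0, -1], [0, 0, -1], [0, 0, -1], [0, 0, -1], [0, 0, -0.4], [0, 0, 0], [0, 0, 0]]' --claw '[0, 0, 0, 0, 0, 0, 0, 0, 0, 0]'

```text
clock: 6.47
ee_pos: [472.0, -331.8, 236.3]
tool_rot: [-3.106, 0.465, 0.003]
ft_force: [-0.3, 0.1, -0.5]
width: 15.6
```

```bash
cat >> h.py <<'E'
a=np.radians(73.0); X=np.array([np.cos(a),np.sin(a),0]); Y=np.array([-X[1],X[0],0]); O=np.array([622,249.5,0])
W=lambda x,y,z:O+x*X+y*Y+[0,0,z]
B=np.array([0,-151.,-1.9])
C=lambda p:np.array([(p-O)@X,(p-O)@Y,p[2]])
def rep():
    q,M,o=tool(); b=q+M@B; sx=-M[:,1]
    print("tcp",q,"bar cup",C(b),"az",np.degrees(np.arctan2(sx[1],sx[0])),"tilt",np.degrees(np.arcsin(sx[2])),"roll",np.degrees(M[2,0]),"F",np.array(o["ft_force"]),"J",np.array(o["joint_positions"]),"t",o["clock"])
E
python3 - <<'E'
from h import *
rep(); q,M,o=tool()
# target pre-insert orientation & pose
t=np.radians(35); sx=np.cos(t)*X+[0,0,np.sin(t)]; Mt=np.c_[-Y,-sx,np.cross(-Y,-sx)]
print(Mt, "TCP for bar(-130,-30,250)", W(-130,-30,250)-Mt@B, "delta toolframe now/40", go(W(-130,-30,250)-Mt@B))
print("relrot (units)",R.from_matrix(M.T@Mt).as_rotvec(degrees=True)/5)
E
```

```text
tcp [ 471.95  -331.776  236.286] bar cup [-448.749  -26.579  238.317] az 72.95446258844783 tilt 0.04981306325896929 roll -0.1138409423512552 F [-0.281  0.07  -0.456] J [-0.716  0.406  1.435 -0.     1.303 -0.419] t 6.4667
[[ 0.956 -0.239  0.168]
 [-0.292 -0.783  0.549]
 [-0.    -0.574 -0.819]] TCP for bar(-130,-30,250) [576.835  -0.836 161.834] delta toolframe now/40 [ 0.085 -8.677  1.869]
relrot (units) [ 6.99   0.019 -0.016]
```

Call:
step_arm --dp '[[0, 0, 0], [0, 0, 0], [0, 0, 0], [0, 0, 0], [0, 0, 0], [0, 0, 0], [0, 0, 0], [0, 0, 0], [0, 0, 0]]' --rot '[[1, 0, 0], [1, 0, 0], [1, 0, 0], [1, 0, 0], [1, 0, 0], [1, 0, 0], [1, 0, 0], [0, 0, 0], [0, 0, 0]]' --claw '[0, 0, 0, 0, 0, 0, 0, 0, 0]'

```text
clock: 7.22
ee_pos: [471.9, -332.8, 236.1]
tool_rot: [-2.507, 0.378, -0.115]
ft_force: [1.3, 0.1, -0.2]
width: 15.6
```

Call:
step_arm --dp '[[0.01, -0.6, 0.65], [0.01, -0.6, 0.65], [0.01, -0.6, 0.65], [0.01, -0.6, 0.65], [0.01, -0.6, 0.65], [0.01, -0.6, 0.65], [0.01, -0.6, 0.65], [0.01, -0.6, 0.65], [0.01, -0.6, 0.65], [0.01, -0.6, 0.65], [0, 0, 0], [0, 0, 0]]' --rot '[[0, 0, 0], [0, 0, 0], [0, 0, 0], [0, 0, 0], [0, 0, 0], [0, 0, 0], [0, 0, 0], [0, 0, 0], [0, 0, 0], [0, 0, 0], [0, 0, 0], [0, 0, 0]]' --claw '[0, 0, 0, 0, 0, 0, 0, 0, 0, 0, 0, 0]'

```text
clock: 8.22
ee_pos: [576.6, -0.1, 162.4]
tool_rot: [-2.51, 0.369, -0.117]
ft_force: [0.5, -0.3, -1.4]
width: 15.3
```

```bash
python3 - <<'E'
from h import *
rep(); q,M,o=tool()
t=optics.snapshot("top")[:,:,::-1]; s=optics.snapshot("side")[:,:,::-1]
cv2.imwrite("pics/t2.png",t);cv2.imwrite("pics/s2.png",s)
cv2.imwrite("pics/c6.png",np.hstack([crop(t,180,320,60,260,2.8),crop(s,265,405,80,280,2.8)]))
b=q+M@B
print((proj("top",b)-[180,60])*2.8,(proj("side",b)-[265,80])*2.8+[392,0])
E
```

```text
tcp [576.6    -0.067 162.38 ] bar cup [-129.161  -28.972  250.304] az 73.26922153618011 tilt 34.886779394766165 roll 0.02206892866124147 F [ 0.541 -0.275 -1.443] J [-0.465  0.535  1.652  0.66   1.166 -0.506] t 8.2167
[229.15 243.95] [566.971 197.562]
```

View pics/c6.png

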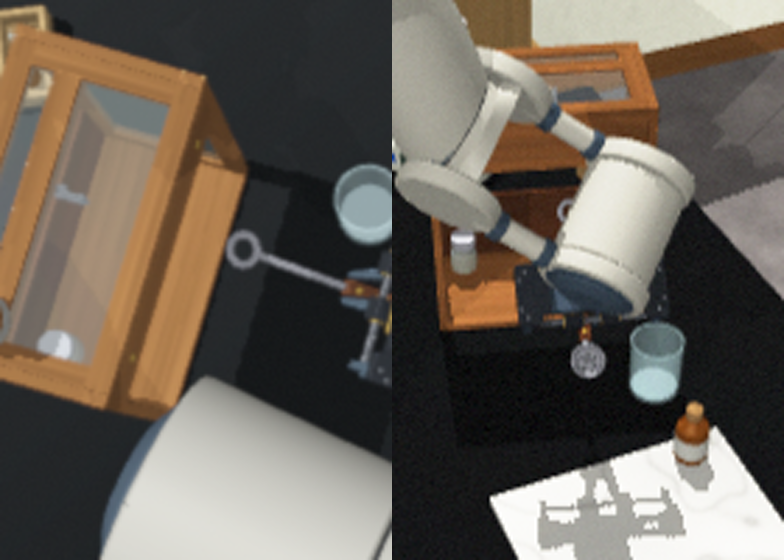

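Call:
step_arm --dp '[[0.02, -0.39, 0.25], [0, -0.39, 0.25], [0, -0.39, 0.25], [0, -0.39, 0.25], [0, -0.31, -0.043], [0, -0.31, -0.043], [0, -0.31, -0.043], [0, 0, 0], [0, 0, 0]]' --rot '[[0, 0, 0], [0, 0, 0], [0, 0, 0], [0, 0, 0], [0, 0, 0], [0, 0, 0], [0, 0, 0], [0, 0, 0], [0, 0, 0]]' --claw '[0, 0, 0, 0, 0, 0, 0, 0, 0]'

```text
clock: 9.07
ee_pos: [607.7, 93.4, 191.2]
tool_rot: [-2.508, 0.374, -0.12]
ft_force: [0.2, -0.3, -2.0]
width: 15.7
```

```bash
python3 - <<'E'
from h import *
rep()
E
```

```text
tcp [607.707  93.429 191.21 ] bar cup [-30.765 -31.763 279.289] az 73.09114538849093 tilt 34.95901751814525 roll 0.1012229914071565 F [ 0.25  -0.319 -1.995] J [-0.287  0.5    1.615  0.688  1.126 -0.329] t 9.0667
```

Call:
step_arm --dp '[[-0.04, -0.32, -0.03], [0, -0.32, -0.03], [0, -0.32, -0.03], [0, 0, 0], [0, 0, 0]]' --rot '[[0, 0, 0], [0, 0, 0], [0, 0, 0], [0, 0, 0], [0, 0, 0]]' --claw '[0, 0, 0, 0, 0]'

```text
clock: 9.48
ee_pos: [614.4, 122.0, 215.4]
tool_rot: [-2.508, 0.374, -0.118]
ft_force: [0.0, -0.7, -1.5]
width: 15.2
```

```bash
python3 - <<'E'
from h import *
rep(); q,M,o=tool()
t=optics.snapshot("top")[:,:,::-1]; s=optics.snapshot("side")[:,:,::-1]
cv2.imwrite("pics/t3.png",t);cv2.imwrite("pics/s3.png",s)
cv2.imwrite("pics/c7.png",np.hstack([crop(t,180,230,105,155,8),crop(s,300,350,90,140,8)]))
b=q+M@B
for n,p in dict(bar=b,loopc=q+M@(B+[0,14.25,0]),tip=W(8,-30,285),shank=W(30,-30,275)).items():
  print(n,(proj("top",p)-[180,105])*8,(proj("side",p)-[300,90])*8+[400,0])
E
```

```text
tcp [614.441 122.017 215.426] bar cup [ -1.473 -29.919 303.527] az 73.05793458904735 tilt 34.969392493885174 roll 0.03123596941789325 F [ 0.021 -0.661 -1.499] J [-0.234  0.473  1.583  0.679  1.144 -0.247] t 9.4833
bar [245.661 195.505] [587.41  233.153]
loopc [286.763 210.71 ] [590.429 261.406]
tip [230.096 198.961] [584.729 256.108]
shank [171.528 186.671] [578.825 249.377]
```

View pics/c7.png

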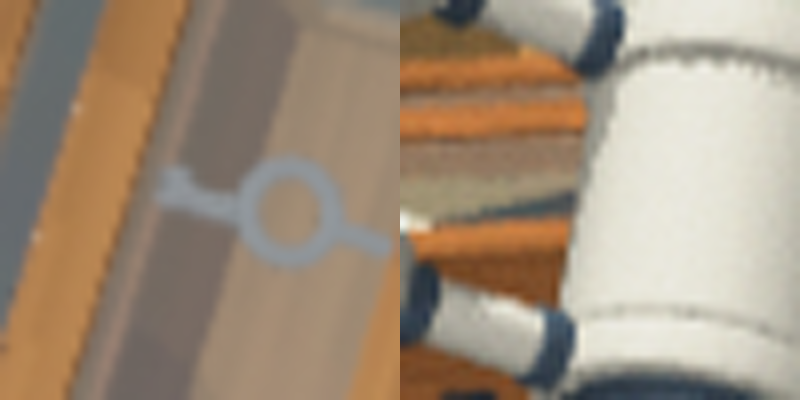

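Call:
step_arm --dp '[[0, -0.1, 0.07], [0, -0.1, 0.07], [0, -0.1, 0.07], [0, -0.1, 0.07], [0, 0, 0], [0, 0, 0]]' --rot '[[0, 0, 0], [0, 0, 0], [0, 0, 0], [0, 0, 0], [0, 0, 0], [0, 0, 0]]' --claw '[0, 0, 0, 0, 0, 0]'

```text
clock: 10.08
ee_pos: [620.2, 142.0, 215.7]
tool_rot: [-2.507, 0.373, -0.118]
ft_force: [-0.2, 0.1, -0.8]
width: 15.6
```

```bash
python3 - <<'E'
from h import *
rep(); q,M,o=tool()
t=optics.snapshot("top")[:,:,::-1]
cv2.imwrite("pics/t4.png",t);cv2.imwrite("pics/c8.png",crop(t,180,225,105,150,10))
rep()
for n,p in dict(bar=q+M@B,loopc=q+M@(B+[0,14.25,0])).items(): print(n,(proj("top",p)-[180,105])*10)
E
```

```text
tcp [620.155 141.956 215.696] bar cup [ 19.223 -29.494 303.856] az 73.08631395569881 tilt 34.99664732209947 roll 0.00021275527014328344 F [-0.24   0.104 -0.826] J [-0.198  0.477  1.574  0.684  1.128 -0.216] t 10.0833
tcp [620.143 141.706 215.703] bar cup [ 18.982 -29.588 303.861] az 73.07091926279125 tilt 34.9958960006438 roll -0.00042148979661439965 F [-0.114 -0.148 -1.662] J [-0.198  0.477  1.574  0.684  1.129 -0.217] t 10.1333
bar [227.396 223.396]
loopc [279.282 242.515]
```

View pics/c8.png

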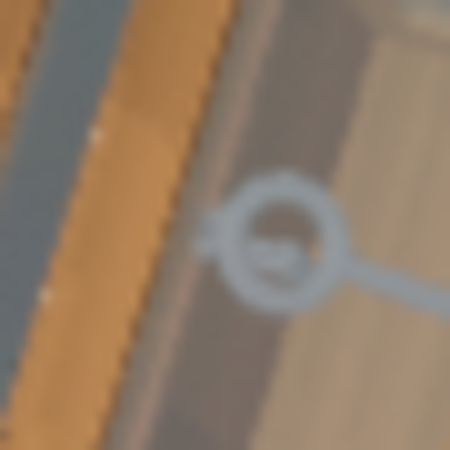

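Call:
step_arm --dp '[[0, 0.04, 0.06], [0, 0.04, 0.06], [0, 0.014, 0.02], [0, 0.014, 0.02], [0, 0.014, 0.02], [0, 0, 0]]' --rot '[[0, 0, 0], [0, 0, 0], [0, 0, 0], [0, 0, 0], [0, 0, 0], [0, 0, 0]]' --claw '[0, 0, 0, 0, 0, 0]'

```text
clock: 10.63
ee_pos: [620.2, 141.6, 206.9]
tool_rot: [-2.507, 0.374, -0.118]
ft_force: [-0.5, 0.1, -0.8]
width: 15.4
```

```bash
cat >> h.py <<'E'
def avg(n=4):
    F=[];T=[]
    for _ in range(n):
        optics.snapshot("top"); o=monitor.get_obs(); F.append(o["ft_force"]); T.append(o["ft_torque"])
    print("Favg",np.mean(F,0),"Tavg",np.mean(T,0)); rep()
E
python3 -c "from h import *;avg()"
```

```text
Favg [-0.016 -0.045 -0.605] Tavg [-0.439  0.046 -0.011]
tcp [620.301 141.625 207.136] bar cup [ 18.945 -29.811 295.301] az 73.0482612057287 tilt 34.99951734358292 roll 0.006615222731969097 F [ 0.258 -0.207 -0.928] J [-0.198  0.488  1.583  0.69   1.113 -0.23 ] t 10.8333
```

Call:
step_arm --dp '[[0, 0.014, 0.02], [0, 0.014, 0.02], [0, 0.014, 0.02], [0, 0.014, 0.02], [0, 0, 0]]' --rot '[[0, 0, 0], [0, 0, 0], [0, 0, 0], [0, 0, 0], [0, 0, 0]]' --claw '[0, 0, 0, 0, 0]'

```text
clock: 11.25
ee_pos: [620.2, 141.6, 202.9]
tool_rot: [-2.507, 0.374, -0.117]
ft_force: [0.6, -0.1, -1.0]
width: 15.5
```

```bash
python3 -c "from h import *;avg()"
```

```text
Favg [-0.052  0.261 -0.621] Tavg [-0.433  0.026 -0.008]
tcp [620.272 141.651 203.177] bar cup [ 18.961 -29.782 291.342] az 73.04527673794959 tilt 34.999470760015704 roll 0.0008952108950410938 F [ 0.374  0.34  -0.253] J [-0.198  0.493  1.587  0.693  1.106 -0.237] t 11.45
```

Call:
step_arm --dp '[[0, 0.014, 0.02], [0, 0.014, 0.02], [0, 0.014, 0.02], [0, 0.014, 0.02], [0, 0, 0]]' --rot '[[0, 0, 0], [0, 0, 0], [0, 0, 0], [0, 0, 0], [0, 0, 0]]' --claw '[0, 0, 0, 0, 0]'

```text
clock: 11.87
ee_pos: [620.1, 141.7, 199.0]
tool_rot: [-2.507, 0.374, -0.117]
ft_force: [-1.0, 0.1, -0.7]
width: 15.5
```

```bash
python3 -c "from h import *;avg()"
```

```text
Favg [-0.272  0.435 -0.597] Tavg [-0.441  0.067  0.02 ]
tcp [620.305 141.617 199.302] bar cup [ 18.936 -29.826 287.471] az 73.04437056635147 tilt 35.00104503065873 roll 0.004636363075750163 F [-0.32  -0.134 -1.1  ] J [-0.198  0.498  1.591  0.696  1.099 -0.243] t 12.0667
```

Call:
step_arm --dp '[[0, 0.014, 0.02], [0, 0.014, 0.02], [0, 0.014, 0.02], [0, 0, 0]]' --rot '[[0, 0, 0], [0, 0, 0], [0, 0, 0], [0, 0, 0]]' --claw '[0, 0, 0, 0]'

```text
clock: 12.4
ee_pos: [620.2, 141.7, 196.0]
tool_rot: [-2.507, 0.374, -0.117]
ft_force: [-0.3, -0.4, -0.3]
width: 15.8
```

```bash
python3 -c "from h import *;avg()"
```

```text
Favg [ 0.112 -0.001 -1.216] Tavg [-0.436  0.04   0.016]
tcp [620.279 141.653 196.363] bar cup [ 18.963 -29.788 284.53 ] az 73.04572464850173 tilt 35.00057136485971 roll 0.0029060111770247373 F [ 1.104 -0.307 -0.758] J [-0.198  0.502  1.594  0.698  1.094 -0.248] t 12.6
```

Call:
step_arm --dp '[[0, 0.014, 0.02], [0, 0.014, 0.02], [0, 0.014, 0.02], [0, 0, 0]]' --rot '[[0, 0, 0], [0, 0, 0], [0, 0, 0], [0, 0, 0]]' --claw '[0, 0, 0, 0]'

```text
clock: 12.93
ee_pos: [620.4, 141.9, 193.6]
tool_rot: [-2.506, 0.374, -0.118]
ft_force: [1.3, 1.8, 3.4]
width: 15.3
```

```bash
python3 -c "from h import *;avg()"
```

```text
Favg [0.932 2.534 3.672] Tavg [ 0.752 -0.334  0.013]
tcp [620.404 141.786 193.638] bar cup [ 19.094 -29.85  281.851] az 73.05399837851235 tilt 35.02196122973238 roll 0.015559223520357855 F [0.793 2.846 3.622] J [-0.198  0.505  1.597  0.7    1.089 -0.253] t 13.1333
```

Call:
step_arm --dp '[[0, 0.014, 0.02], [0, 0, 0]]' --rot '[[0, 0, 0], [0, 0, 0]]' --claw '[0, 0]'

```text
clock: 13.3
ee_pos: [620.3, 141.7, 192.4]
tool_rot: [-2.507, 0.374, -0.118]
ft_force: [0.6, 1.8, 4.1]
width: 15.5
```

```bash
python3 -c "from h import *;avg(3)"
```

```text
Favg [0.453 1.568 4.564] Tavg [ 0.842 -0.362 -0.009]
tcp [620.317 141.638 192.449] bar cup [ 18.956 -29.839 280.622] az 73.04076198953838 tilt 35.00312884200035 roll 0.002982721570964533 F [0.474 1.436 4.615] J [-0.198  0.507  1.598  0.701  1.087 -0.255] t 13.45
```

Call:
step_arm --dp '[[0, 0.014, 0.02], [0, 0.014, 0.02], [0, 0, 0]]' --rot '[[0, 0, 0], [0, 0, 0], [0, 0, 0]]' --claw '[0, 0, 0]'

```text
clock: 13.7
ee_pos: [620.2, 141.6, 190.3]
tool_rot: [-2.507, 0.374, -0.118]
ft_force: [0.6, 1.1, 5.0]
width: 15.7
```

```bash
python3 -c "from h import *;avg(3)"
```

```text
Favg [-0.053  0.233  5.012] Tavg [ 0.775 -0.355 -0.043]
tcp [620.244 141.574 190.388] bar cup [ 18.888 -29.793 278.542] az 73.03850358589794 tilt 34.994030932090105 roll -0.0037280714227405213 F [-0.549  0.541  4.528] J [-0.198  0.509  1.6    0.702  1.084 -0.258] t 13.85
```

Call:
step_arm --dp '[[0, 0.014, 0.02], [0, 0.014, 0.02], [0, 0.014, 0.02], [0, 0, 0]]' --rot '[[0, 0, 0], [0, 0, 0], [0, 0, 0], [0, 0, 0]]' --claw '[0, 0, 0, 0]'

```text
clock: 14.18
ee_pos: [620.2, 141.5, 187.4]
tool_rot: [-2.507, 0.374, -0.118]
ft_force: [-0.6, -1.6, 4.4]
width: 15.6
```

```bash
python3 -c "from h import *;avg(3)"
```

```text
Favg [-0.433 -2.063  4.968] Tavg [ 0.657 -0.302  0.008]
tcp [620.23  141.473 187.483] bar cup [ 18.797 -29.815 275.623] az 73.03566823390027 tilt 34.987715603026295 roll -0.0011835086206209034 F [-0.358 -2.71   4.902] J [-0.198  0.513  1.603  0.704  1.078 -0.263] t 14.3333
```

Call:
step_arm --dp '[[0, 0.024, 0.013], [0, 0.024, 0.013], [0, 0.014, 0.02], [0, 0, 0]]' --rot '[[0, 0, 0], [0, 0, 0], [0, 0, 0], [0, 0, 0]]' --claw '[0, 0, 0, 0]'

```text
clock: 14.67
ee_pos: [619.9, 140.5, 184.4]
tool_rot: [-2.507, 0.374, -0.118]
ft_force: [-0.4, -3.5, 3.8]
width: 15.2
```

```bash
python3 -c "from h import *;avg(3)"
```

```text
Favg [-1.031 -3.258  4.466] Tavg [ 0.334 -0.202 -0.048]
tcp [619.894 140.519 184.492] bar cup [ 17.801 -29.77  272.611] az 73.03680252274751 tilt 34.97778464507297 roll -0.003882489789666947 F [-1.01  -3.581  4.181] J [-0.2    0.517  1.606  0.706  1.074 -0.269] t 14.8167
```

Call:
step_arm --dp '[[0, 0.024, 0.013], [0, 0.024, 0.013], [0, 0.024, 0.013], [0, 0, 0]]' --rot '[[0, 0, 0], [0, 0, 0], [0, 0, 0], [0, 0, 0]]' --claw '[0, 0, 0, 0]'

```text
clock: 15.15
ee_pos: [619.5, 139.4, 181.7]
tool_rot: [-2.507, 0.374, -0.118]
ft_force: [-0.2, 0.0, 4.1]
width: 15.1
```

```bash
python3 -c "from h import *;avg(3)"
```

```text
Favg [ 0.334 -0.899  5.075] Tavg [ 0.63  -0.28  -0.021]
tcp [619.547 139.359 181.687] bar cup [ 16.556 -29.747 269.854] az 73.05094364328328 tilt 35.00043568786247 roll 0.0030399792341577487 F [ 0.008 -0.215  5.045] J [-0.202  0.52   1.61   0.709  1.07  -0.276] t 15.3
```

Call:
step_arm --dp '[[0, 0.014, 0.02], [0, 0.014, 0.02], [0, 0, 0]]' --rot '[[0, 0, 0], [0, 0, 0], [0, 0, 0]]' --claw '[0, 0, 0]'

```text
clock: 15.55
ee_pos: [619.5, 139.4, 179.6]
tool_rot: [-2.507, 0.374, -0.118]
ft_force: [-0.6, -0.9, 3.0]
width: 15.7
```

```bash
python3 - <<'E'
from h import *
avg(3); q,M,o=tool()
t=optics.snapshot("top")[:,:,::-1]
cv2.imwrite("pics/c9.png",np.hstack([crop(t,180,225,105,150,8),crop(cv2.imread("pics/t4.png"),180,225,105,150,8)]))
for n,p in dict(bar=q+M@B,loopc=q+M@(B+[0,14.25,0])).items(): print(n,(proj("top",p)-[180,105])*8)
E
```

```text
Favg [-0.033 -1.515  3.743] Tavg [ 0.446 -0.242 -0.047]
tcp [619.529 139.263 179.65 ] bar cup [ 16.475 -29.778 267.794] az 73.04163235614016 tilt 34.989658468022455 roll -0.0024648890573576456 F [-0.358 -1.2    4.065] J [-0.202  0.523  1.612  0.71   1.067 -0.28 ] t 15.7
bar [216.743 203.225]
loopc [256.86  217.964]
```

View pics/c9.png

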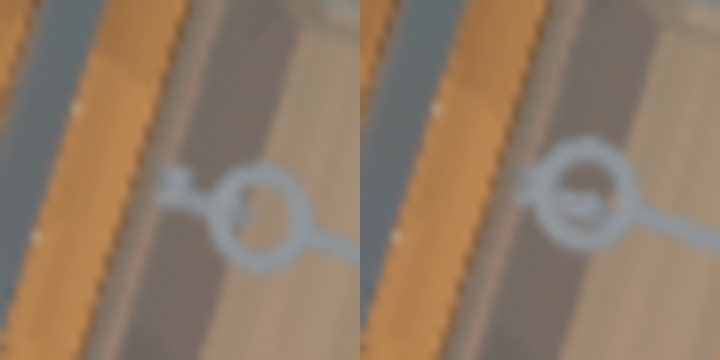

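Call:
step_arm --dp '[[0, 0.014, 0.02], [0, 0.014, 0.02], [0, 0.014, 0.02], [0, 0, 0]]' --rot '[[0, 0, 0], [0, 0, 0], [0, 0, 0], [0, 0, 0]]' --claw '[0, 0, 0, 0]'

```text
clock: 16.08
ee_pos: [619.4, 139.2, 176.5]
tool_rot: [-2.508, 0.374, -0.117]
ft_force: [-0.9, -2.2, 2.4]
width: 15.7
```

```bash
python3 -c "from h import *;avg(3)"
```

```text
Favg [-0.415 -2.735  0.641] Tavg [-0.309 -0.011 -0.092]
tcp [619.337 139.066 176.442] bar cup [ 16.275 -29.67  264.525] az 73.03375318995305 tilt 34.96106778633016 roll -0.018935606390528117 F [ 0.118 -2.406  0.235] J [-0.203  0.527  1.615  0.712  1.061 -0.285] t 16.2333
```

Call:
step_arm --dp '[[0, 0.014, 0.02], [0, 0.004, 0.027], [0, 0.004, 0.027], [0, 0, 0]]' --rot '[[0, 0, 0], [0, 0, 0], [0, 0, 0], [0, 0, 0]]' --claw '[0, 0, 0, 0]'

```text
clock: 16.57
ee_pos: [619.6, 140.4, 173.4]
tool_rot: [-2.507, 0.374, -0.117]
ft_force: [-0.4, -0.5, -0.5]
width: 15.5
```

```bash
python3 -c "from h import *;avg(3)"
```

```text
Favg [-0.186 -0.231 -0.734] Tavg [-0.402  0.034 -0.007]
tcp [619.715 140.379 173.74 ] bar cup [ 17.584 -29.619 261.902] az 73.04666668206754 tilt 34.997654437484506 roll -0.015807076893268737 F [ 0.465 -0.972 -1.094] J [-0.2    0.531  1.617  0.716  1.056 -0.288] t 16.7167
```

Call:
step_arm --dp '[[0, 0.004, 0.027], [0, 0.014, 0.02], [0, 0, 0]]' --rot '[[0, 0, 0], [0, 0, 0], [0, 0, 0]]' --claw '[0, 0, 0]'

```text
clock: 16.97
ee_pos: [619.9, 140.8, 171.7]
tool_rot: [-2.507, 0.374, -0.117]
ft_force: [-0.6, 0.5, -0.8]
width: 15.5
```

```bash
python3 -c "from h import *;avg(3)"
```

```text
Favg [-0.162 -0.043 -1.135] Tavg [-0.397  0.031  0.007]
tcp [619.963 140.717 171.874] bar cup [ 17.975 -29.775 260.042] az 73.03836311779145 tilt 35.00089506361689 roll -0.005207843624089122 F [ 0.372  0.294 -0.878] J [-0.2    0.534  1.618  0.717  1.052 -0.291] t 17.1167
```

Call:
step_arm --dp '[[0, 0.014, 0.02], [0, 0.014, 0.02], [0, 0, 0]]' --rot '[[0, 0, 0], [0, 0, 0], [0, 0, 0]]' --claw '[0, 0, 0]'

```text
clock: 17.37
ee_pos: [620.2, 141.0, 170.3]
tool_rot: [-2.506, 0.374, -0.118]
ft_force: [0.7, 3.3, 4.7]
width: 15.3
```

```bash
python3 -c "from h import *;avg(3)"
```

```text
Favg [0.749 2.658 4.49 ] Tavg [ 0.952 -0.36   0.021]
tcp [620.193 140.897 170.312] bar cup [ 18.164 -29.907 258.551] az 73.05484356568039 tilt 35.03397140804958 roll 0.020762066615143945 F [0.556 3.343 4.632] J [-0.2    0.536  1.619  0.72   1.049 -0.294] t 17.5167
```

Call:
step_arm --dp '[[0, -0.028, -0.04], [0, -0.011, 0.197], [0, -0.011, 0.197], [0, -0.011, 0.197], [0, -0.011, 0.197], [0, -0.011, 0.197], [0, 0, 0], [0, 0, 0]]' --rot '[[0, 0, 0], [0.6, 0, 0], [0.6, 0, 0], [0.6, 0, 0], [0.6, 0, 0], [0.6, 0, 0], [0, 0, 0], [0, 0, 0]]' --claw '[0, 0, 0, 0, 0, 0, 0, 0]'

```text
clock: 18.18
ee_pos: [627.7, 166.5, 143.0]
tool_rot: [-2.25, 0.337, -0.154]
ft_force: [0.8, -0.3, -0.0]
width: 15.3
```

```bash
python3 -c "from h import *;avg(3)"
```

```text
Favg [-0.016  0.014 -0.668] Tavg [-0.55   0.087  0.036]
tcp [628.11  166.757 144.179] bar cup [ 18.483 -29.785 260.894] az 73.14747511650498 tilt 49.89287648526378 roll 0.06462397797822199 F [-0.334  0.245 -1.641] J [-0.272  0.662  1.699  1.049  1.081 -0.649] t 18.3333
```

Call:
step_arm --dp '[[0, -0.011, 0.197], [0, -0.011, 0.197], [0, -0.011, 0.197], [0, -0.011, 0.197], [0, -0.011, 0.197], [0, 0, 0], [0, 0, 0]]' --rot '[[0.6, 0, 0], [0.6, 0, 0], [0.6, 0, 0], [0.6, 0, 0], [0.6, 0, 0], [0, 0, 0], [0, 0, 0]]' --claw '[0, 0, 0, 0, 0, 0, 0]'

```text
clock: 18.92
ee_pos: [637.6, 199.3, 123.2]
tool_rot: [-1.992, 0.297, -0.187]
ft_force: [-0.4, 0.0, -1.1]
width: 15.6
```

```bash
python3 - <<'E'
from h import *
avg(3); q,M,o=tool()
t=optics.snapshot("top")[:,:,::-1]; s=optics.snapshot("side")[:,:,::-1]
cv2.imwrite("pics/c10.png",np.hstack([crop(t,180,320,60,260,2.8),crop(s,265,405,80,280,2.8)]))
E
```

```text
Favg [ 0.348  0.124 -0.249] Tavg [-0.606  0.125  0.015]
tcp [638.077 199.147 124.417] bar cup [ 18.879 -29.787 261.964] az 73.27746152716256 tilt 64.90078713270901 roll 0.09572904582172308 F [ 0.437 -0.154  0.095] J [-0.3    0.828  1.733  1.316  1.21  -0.946] t 19.0667
```

View pics/c10.png

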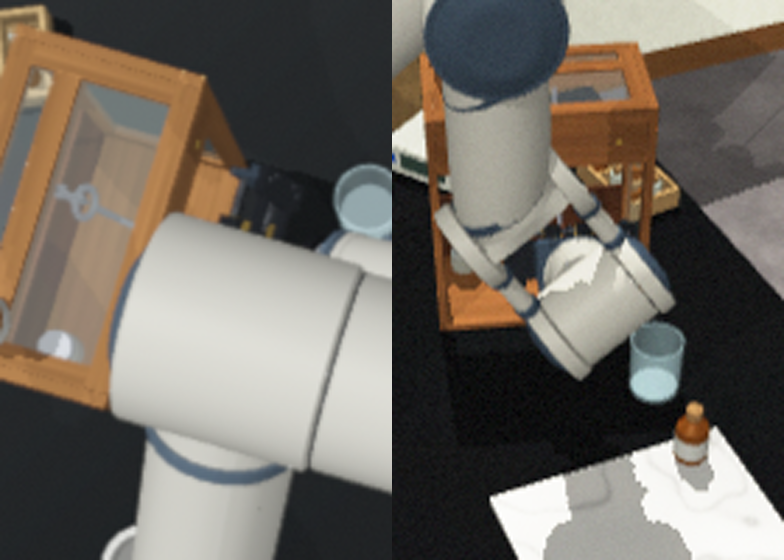

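Call:
step_arm --dp '[[0, -0.004, 0.132], [0, -0.004, 0.132], [0, -0.004, 0.132], [0, -0.004, 0.132], [0, 0.024, 0.007], [0, 0.024, 0.007], [0, 0, 0]]' --rot '[[0.4, 0, 0], [0.4, 0, 0], [0.4, 0, 0], [0.4, 0, 0], [0, 0, 0], [0, 0, 0], [0, 0, 0]]' --claw '[0, 0, 0, 0, 0, 0, 0]'

```text
clock: 19.75
ee_pos: [643.7, 218.1, 114.8]
tool_rot: [-1.853, 0.275, -0.205]
ft_force: [-0.3, 1.6, 1.2]
width: 15.3
```

```bash
python3 -c "from h import *;avg(3)"
```

```text
Favg [-0.325  0.56   1.271] Tavg [-0.296 -0.061  0.092]
tcp [643.719 218.078 114.804] bar cup [ 18.742 -29.772 259.729] az 73.24004455264807 tilt 72.95632321997009 roll 0.05854350258461299 F [-0.255  0.42   0.622] J [-0.297  0.93   1.73   1.429  1.308 -1.071] t 19.9
```

Call:
step_arm --dp '[[0, 0, 0], [0, 0, 0], [0, 0, 0], [0, 0, 0], [0, 0, 0], [0, 0, 0], [0, 0, 0], [0, 0, 0], [0, 0, 0], [0, 0, 0], [0, 0, 0], [0, 0, 0]]' --rot '[[0, 0, 0], [0, 0, 0], [0, 0, 0], [0, 0, 0], [0, 0, 0], [0, 0, 0], [0, 0, 0], [0, 0, 0], [0, 0, 0], [0, 0, 0], [0, 0, 0], [0, 0, 0]]' --claw '[0.2, 0.25, 0.3, 0.4, 0.5, 0.6, 0.6, 0.6, 0.6, 0.6, 0.6, 0.6]' --grip_force 20

```text
clock: 20.9
ee_pos: [643.6, 218.2, 114.2]
tool_rot: [-1.852, 0.276, -0.204]
ft_force: [0.1, -0.3, 0.2]
width: 54.6
```

Call:
step_arm --dp '[[0, 0, 0], [0, 0, 0], [0, 0, 0], [0, 0, 0], [0, 0, 0], [0, 0, 0], [0, 0, 0], [0, 0, 0], [0, 0, 0], [0, 0, 0], [0, 0, 0], [0, 0, 0]]' --rot '[[0, 0, 0], [0, 0, 0], [0, 0, 0], [0, 0, 0], [0, 0, 0], [0, 0, 0], [0, 0, 0], [0, 0, 0], [0, 0, 0], [0, 0, 0], [0, 0, 0], [0, 0, 0]]' --claw '[0.6, 0.6, 0.6, 0.6, 0.6, 0.6, 0.6, 0.6, 0.6, 0.6, 0.6, 0.6]'

```text
clock: 21.9
ee_pos: [643.6, 218.2, 114.2]
tool_rot: [-1.852, 0.276, -0.204]
ft_force: [0.8, 0.0, -0.4]
width: 54.5
```

Call:
step_arm --dp '[[0, 0, -0.2], [0, 0, -0.5], [0, 0, -0.8], [0, 0, -0.8], [0, 0, -0.8], [0, 0, -0.8], [0, 0, -0.8], [0, 0, -0.5], [0, 0, 0], [0, 0, 0], [0, 0, 0], [0, 0, 0]]' --rot '[[0, 0, 0], [0, 0, 0], [0, 0, 0], [0, 0, 0], [0, 0, 0], [0, 0, 0], [0, 0, 0], [0, 0, 0], [0, 0, 0], [0, 0, 0], [0, 0, 0], [0, 0, 0]]' --claw '[0.6, 0.6, 0.6, 0.6, 0.6, 0.6, 0.6, 0.6, 0.6, 0.6, 0.6, 0.6]'

```text
clock: 22.9
ee_pos: [585.4, 28.9, 174.8]
tool_rot: [-1.852, 0.276, -0.203]
ft_force: [0.0, -0.3, -0.6]
width: 54.8
```

```bash
python3 - <<'E'
from h import *
rep()
for k in range(4):
    t=optics.snapshot("top")[:,:,::-1]; s=optics.snapshot("side")[:,:,::-1]
    if k:
        print([ (np.abs(a.astype(int)-b).max(2)>25).sum() for a,b in((t[60:220,145:275],tp[60:220,145:275]),(s[75:205,265:375],sp[75:205,265:375]))])
    tp,sp=t.astype(int),s.astype(int)
cv2.imwrite("pics/t5.png",t);cv2.imwrite("pics/s5.png",s)
cv2.imwrite("pics/c11.png",np.hstack([crop(t,150,270,60,220,3.3),crop(s,265,385,75,235,3.3)]))
E
```

```text
tcp [585.35   28.872 174.846] bar cup [-179.41   -29.504  319.815] az 72.94391450058714 tilt 73.01521552455279 roll -0.046827339193346806 F [ 0.026 -0.3   -0.631] J [-0.648  0.829  1.696  1.116  1.523 -0.996] t 22.9
[np.int64(113), np.int64(14)]
[np.int64(172), np.int64(15)]
[np.int64(152), np.int64(14)]
```

View pics/c11.png

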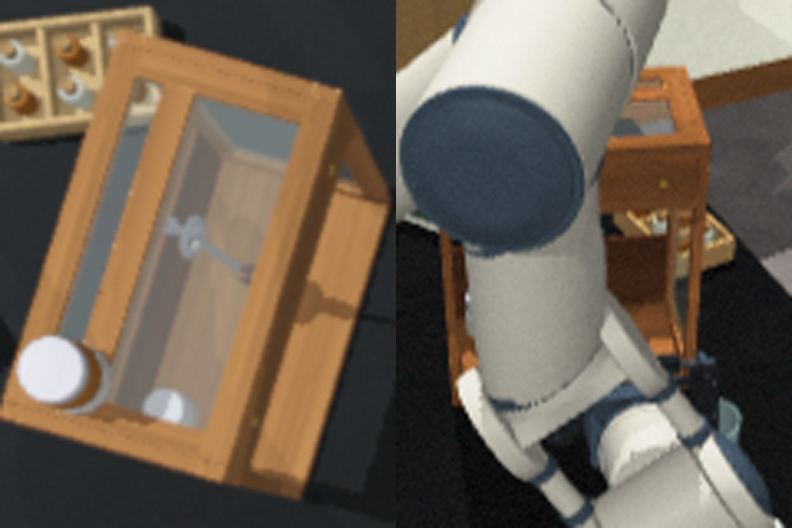

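Call:
step_arm --dp '[[0, -0.5, -0.5], [0, -0.7, -0.6], [0, -0.7, -0.6], [0, -0.5, -0.5], [0, 0, 0], [0, 0, 0], [0, 0, 0], [0, 0, 0], [0, 0, 0], [0, 0, 0], [0, 0, 0], [0, 0, 0]]' --rot '[[0, 0, 0], [0, 0, 0], [0, 0, 0], [0, 0, 0], [0, 0, 0], [0, 0, 0], [0, 0, 0], [0, 0, 0], [0, 0, 0], [0, 0, 0], [0, 0, 0], [0, 0, 0]]' --claw '[0.6, 0.6, 0.6, 0.6, 0.6, 0.6, 0.6, 0.6, 0.6, 0.6, 0.6, 0.6]'

```text
clock: 24.3
ee_pos: [569.2, -25.5, 292.3]
tool_rot: [-1.852, 0.276, -0.204]
ft_force: [-0.4, 0.1, -0.3]
width: 54.8
```

Call:
step_arm --dp '[[0, 0, 0], [0, 0, 0], [0, 0, 0], [0, 0, 0], [0, 0, 0], [0, 0, 0], [0, 0, 0], [0, 0, 0], [0, 0, 0], [0, 0, 0], [0, 0, 0], [0, 0, 0]]' --rot '[[0, 0, 0], [0, 0, 0], [0, 0, 0], [0, 0, 0], [0, 0, 0], [0, 0, 0], [0, 0, 0], [0, 0, 0], [0, 0, 0], [0, 0, 0], [0, 0, 0], [0, 0, 0]]' --claw '[0.6, 0.6, 0.6, 0.6, 0.6, 0.6, 0.6, 0.6, 0.6, 0.6, 0.6, 0.6]'

```text
clock: 25.3
ee_pos: [569.2, -25.7, 292.6]
tool_rot: [-1.852, 0.276, -0.204]
ft_force: [0.7, 0.2, -0.4]
width: 54.6
```

Call:
step_arm --dp '[[0, 0, 0], [0, 0, 0], [0, 0, 0], [0, 0, 0], [0, 0, 0], [0, 0, 0], [0, 0, 0], [0, 0, 0], [0, 0, 0], [0, 0, 0], [0, 0, 0], [0, 0, 0]]' --rot '[[0, 0, 0], [0, 0, 0], [0, 0, 0], [0, 0, 0], [0, 0, 0], [0, 0, 0], [0, 0, 0], [0, 0, 0], [0, 0, 0], [0, 0, 0], [0, 0, 0], [0, 0, 0]]' --claw '[0.6, 0.6, 0.6, 0.6, 0.6, 0.6, 0.6, 0.6, 0.6, 0.6, 0.6, 0.6]'

```text
clock: 26.3
ee_pos: [569.2, -25.7, 292.6]
tool_rot: [-1.852, 0.276, -0.204]
ft_force: [-0.1, -0.8, -0.1]
width: 54.3
```

```bash
cat > mo.py <<'E'
from h import *
fr=[optics.snapshot("top")[95:160,185:235].astype(int) for _ in range(14)]
print("consecutive",[int((np.abs(b-a).max(2)>12).sum()) for a,b in zip(fr,fr[1:])])
print("vs first",[int((np.abs(b-fr[0]).max(2)>12).sum()) for b in fr]); rep()
cv2.imwrite("pics/last.png",fr[-1][:,:,::-1].astype(np.uint8))
E
python3 mo.py
```

```text
consecutive [10, 44, 94, 127, 156, 128, 80, 39, 2, 0, 3, 38, 80]
vs first [0, 10, 23, 111, 185, 241, 236, 212, 192, 189, 185, 191, 212, 241]
tcp [569.238 -25.696 292.57 ] bar cup [-236.262  -29.968  437.527] az 73.04725431096031 tilt 72.99839539038064 roll 0.0009549274944493824 F [ 0.247 -0.67  -0.199] J [-0.739  0.651  1.611  1.058  1.701 -0.792] t 27.0
```

Call:
step_arm --dp '[[0, 0, 0], [0, 0, 0], [0, 0, 0], [0, 0, 0], [0, 0, 0], [0, 0, 0], [0, 0, 0], [0, 0, 0], [0, 0, 0], [0, 0, 0], [0, 0, 0], [0, 0, 0]]' --rot '[[0, 0, 0], [0, 0, 0], [0, 0, 0], [0, 0, 0], [0, 0, 0], [0, 0, 0], [0, 0, 0], [0, 0, 0], [0, 0, 0], [0, 0, 0], [0, 0, 0], [0, 0, 0]]' --claw '[0.6, 0.6, 0.6, 0.6, 0.6, 0.6, 0.6, 0.6, 0.6, 0.6, 0.6, 0.6]'

```text
clock: 28.0
ee_pos: [569.2, -25.7, 292.6]
tool_rot: [-1.852, 0.276, -0.204]
ft_force: [-0.1, 0.0, -0.3]
width: 54.7
```

Call:
step_arm --dp '[[0, 0, 0], [0, 0, 0], [0, 0, 0], [0, 0, 0], [0, 0, 0], [0, 0, 0], [0, 0, 0], [0, 0, 0], [0, 0, 0], [0, 0, 0], [0, 0, 0], [0, 0, 0]]' --rot '[[0, 0, 0], [0, 0, 0], [0, 0, 0], [0, 0, 0], [0, 0, 0], [0, 0, 0], [0, 0, 0], [0, 0, 0], [0, 0, 0], [0, 0, 0], [0, 0, 0], [0, 0, 0]]' --claw '[0.6, 0.6, 0.6, 0.6, 0.6, 0.6, 0.6, 0.6, 0.6, 0.6, 0.6, 0.6]'

```text
clock: 29.0
ee_pos: [569.2, -25.7, 292.6]
tool_rot: [-1.852, 0.276, -0.204]
ft_force: [-0.7, -0.2, 0.5]
width: 54.6
```

Call:
step_arm --dp '[[0, 0, 0], [0, 0, 0], [0, 0, 0], [0, 0, 0], [0, 0, 0], [0, 0, 0], [0, 0, 0], [0, 0, 0], [0, 0, 0], [0, 0, 0], [0, 0, 0], [0, 0, 0]]' --rot '[[0, 0, 0], [0, 0, 0], [0, 0, 0], [0, 0, 0], [0, 0, 0], [0, 0, 0], [0, 0, 0], [0, 0, 0], [0, 0, 0], [0, 0, 0], [0, 0, 0], [0, 0, 0]]' --claw '[0.6, 0.6, 0.6, 0.6, 0.6, 0.6, 0.6, 0.6, 0.6, 0.6, 0.6, 0.6]'

```text
clock: 30.0
ee_pos: [569.2, -25.7, 292.6]
tool_rot: [-1.852, 0.276, -0.204]
ft_force: [0.5, -0.2, -0.2]
width: 54.5
```

Call:
step_arm --dp '[[0, 0, 0], [0, 0, 0], [0, 0, 0], [0, 0, 0], [0, 0, 0], [0, 0, 0], [0, 0, 0], [0, 0, 0], [0, 0, 0], [0, 0, 0], [0, 0, 0], [0, 0, 0]]' --rot '[[0, 0, 0], [0, 0, 0], [0, 0, 0], [0, 0, 0], [0, 0, 0], [0, 0, 0], [0, 0, 0], [0, 0, 0], [0, 0, 0], [0, 0, 0], [0, 0, 0], [0, 0, 0]]' --claw '[0.6, 0.6, 0.6, 0.6, 0.6, 0.6, 0.6, 0.6, 0.6, 0.6, 0.6, 0.6]'

```text
clock: 31.0
ee_pos: [569.2, -25.7, 292.6]
tool_rot: [-1.852, 0.276, -0.204]
ft_force: [0.0, -0.3, 0.1]
width: 54.8
```

Call:
step_arm --dp '[[0, 0, 0], [0, 0, 0], [0, 0, 0], [0, 0, 0], [0, 0, 0], [0, 0, 0], [0, 0, 0], [0, 0, 0], [0, 0, 0], [0, 0, 0], [0, 0, 0], [0, 0, 0]]' --rot '[[0, 0, 0], [0, 0, 0], [0, 0, 0], [0, 0, 0], [0, 0, 0], [0, 0, 0], [0, 0, 0], [0, 0, 0], [0, 0, 0], [0, 0, 0], [0, 0, 0], [0, 0, 0]]' --claw '[0.6, 0.6, 0.6, 0.6, 0.6, 0.6, 0.6, 0.6, 0.6, 0.6, 0.6, 0.6]'

```text
clock: 32.0
ee_pos: [569.2, -25.7, 292.6]
tool_rot: [-1.852, 0.276, -0.204]
ft_force: [0.2, -0.0, -0.3]
width: 54.9
```

Call:
step_arm --dp '[[0, 0, 0], [0, 0, 0], [0, 0, 0], [0, 0, 0], [0, 0, 0], [0, 0, 0], [0, 0, 0], [0, 0, 0], [0, 0, 0], [0, 0, 0], [0, 0, 0], [0, 0, 0]]' --rot '[[0, 0, 0], [0, 0, 0], [0, 0, 0], [0, 0, 0], [0, 0, 0], [0, 0, 0], [0, 0, 0], [0, 0, 0], [0, 0, 0], [0, 0, 0], [0, 0, 0], [0, 0, 0]]' --claw '[0.6, 0.6, 0.6, 0.6, 0.6, 0.6, 0.6, 0.6, 0.6, 0.6, 0.6, 0.6]'

```text
clock: 33.0
ee_pos: [569.2, -25.7, 292.6]
tool_rot: [-1.852, 0.276, -0.204]
ft_force: [0.5, -0.4, 0.1]
width: 54.5
```

```bash
python3 mo.py
```

```text
consecutive [54, 73, 79, 54, 26, 0, 21, 42, 70, 77, 57, 33, 22]
vs first [0, 54, 107, 150, 186, 189, 190, 186, 150, 118, 73, 9, 17, 49]
tcp [569.223 -25.682 292.571] bar cup [-236.263  -29.958  437.53 ] az 73.03661499095927 tilt 73.00219478307403 roll -0.002280288819775964 F [-0.273 -0.265 -0.344] J [-0.739  0.651  1.611  1.058  1.701 -0.792] t 33.7
```

Call:
step_arm --dp '[[0, 0, 0], [0, 0, 0], [0, 0, 0], [0, 0, 0], [0, 0, 0], [0, 0, 0], [0, 0, 0], [0, 0, 0], [0, 0, 0], [0, 0, 0], [0, 0, 0], [0, 0, 0]]' --rot '[[0, 0, 0], [0, 0, 0], [0, 0, 0], [0, 0, 0], [0, 0, 0], [0, 0, 0], [0, 0, 0], [0, 0, 0], [0, 0, 0], [0, 0, 0], [0, 0, 0], [0, 0, 0]]' --claw '[0.6, 0.6, 0.6, 0.6, 0.6, 0.6, 0.6, 0.6, 0.6, 0.6, 0.6, 0.6]'

```text
clock: 34.7
ee_pos: [569.2, -25.7, 292.6]
tool_rot: [-1.852, 0.276, -0.204]
ft_force: [0.9, 0.1, -0.4]
width: 54.6
```

Call:
step_arm --dp '[[0, 0, 0], [0, 0, 0], [0, 0, 0], [0, 0, 0], [0, 0, 0], [0, 0, 0], [0, 0, 0], [0, 0, 0], [0, 0, 0], [0, 0, 0], [0, 0, 0], [0, 0, 0]]' --rot '[[0, 0, 0], [0, 0, 0], [0, 0, 0], [0, 0, 0], [0, 0, 0], [0, 0, 0], [0, 0, 0], [0, 0, 0], [0, 0, 0], [0, 0, 0], [0, 0, 0], [0, 0, 0]]' --claw '[0.6, 0.6, 0.6, 0.6, 0.6, 0.6, 0.6, 0.6, 0.6, 0.6, 0.6, 0.6]'

```text
clock: 35.7
ee_pos: [569.2, -25.7, 292.6]
tool_rot: [-1.852, 0.276, -0.204]
ft_force: [-0.2, -0.2, -0.1]
width: 54.7
```

```bash
cat > mo2.py <<'E'
from h import *
c=proj("top",W(19,-30,47)); g=proj("top",W(19,-30,101)); print("bowl px",c,"grip px",g,"px/mm along X",proj("top",W(20,-30,47))-c, "loop px",proj("top",W(19,-30,259)))
x0,y0=(c-14).astype(int)
fr=[optics.snapshot("top").astype(int) for _ in range(15)]
P=[]
for f in fr:
    w=f[y0:y0+28,x0:x0+28]; m=(w[...,2]-w[...,0])>0   # bluish steel against brown wood
    ys,xs=np.nonzero(m); P.append((xs.mean()+x0,ys.mean()+y0,m.sum()) if m.any() else (0,0,0))
print(np.array(P))
print("consecutive",[int((np.abs(b-a)[95:160,185:235].max(2)>12).sum()) for a,b in zip(fr,fr[1:])]); print(monitor.get_obs()["clock"])
E
python3 mo2.py
```

```text
bowl px [222.91 144.68] grip px [219.293 141.519] px/mm along X [-0.316 -0.089] loop px [206.959 130.736]
[[218.549 141.256  82.   ]
 [218.    141.09   78.   ]
 [217.938 140.912  80.   ]
 [217.802 140.914  81.   ]
 [217.802 140.914  81.   ]
 [217.938 141.012  81.   ]
 [217.987 140.974  78.   ]
 [218.195 141.026  77.   ]
 [218.753 141.198  81.   ]
 [218.646 141.342  79.   ]
 [218.539 141.276  76.   ]
 [218.466 141.082  73.   ]
 [218.444 140.958  72.   ]
 [218.292 140.792  72.   ]
 [218.342 141.158  76.   ]]
consecutive [19, 2, 2, 0, 1, 1, 4, 6, 7, 12, 2, 0, 0, 0]
36.45
```

Call:
step_arm --dp '[[0, 0, 0], [0, 0, 0], [0, 0, 0], [0, 0, 0], [0, 0, 0], [0, 0, 0], [0, 0, 0], [0, 0, 0], [0, 0, 0], [0, 0, 0], [0, 0, 0], [0, 0, 0]]' --rot '[[0, 0, 0], [0, 0, 0], [0, 0, 0], [0, 0, 0], [0, 0, 0], [0, 0, 0], [0, 0, 0], [0, 0, 0], [0, 0, 0], [0, 0, 0], [0, 0, 0], [0, 0, 0]]' --claw '[0.6, 0.6, 0.6, 0.6, 0.6, 0.6, 0.6, 0.6, 0.6, 0.6, 0.6, 0.6]'

```text
clock: 37.45
ee_pos: [569.2, -25.7, 292.6]
tool_rot: [-1.852, 0.276, -0.204]
ft_force: [0.4, 0.6, -0.5]
width: 54.8
```

Call:
step_arm --dp '[[0, 0, 0], [0, 0, 0], [0, 0, 0], [0, 0, 0], [0, 0, 0], [0, 0, 0], [0, 0, 0], [0, 0, 0], [0, 0, 0], [0, 0, 0], [0, 0, 0], [0, 0, 0]]' --rot '[[0, 0, 0], [0, 0, 0], [0, 0, 0], [0, 0, 0], [0, 0, 0], [0, 0, 0], [0, 0, 0], [0, 0, 0], [0, 0, 0], [0, 0, 0], [0, 0, 0], [0, 0, 0]]' --claw '[0.6, 0.6, 0.6, 0.6, 0.6, 0.6, 0.6, 0.6, 0.6, 0.6, 0.6, 0.6]'

```text
clock: 38.45
ee_pos: [569.2, -25.7, 292.6]
tool_rot: [-1.852, 0.276, -0.204]
ft_force: [-1.0, -0.5, 0.5]
width: 54.3
```

Call:
step_arm --dp '[[0, 0, 0], [0, 0, 0], [0, 0, 0], [0, 0, 0], [0, 0, 0], [0, 0, 0], [0, 0, 0], [0, 0, 0], [0, 0, 0], [0, 0, 0], [0, 0, 0], [0, 0, 0]]' --rot '[[0, 0, 0], [0, 0, 0], [0, 0, 0], [0, 0, 0], [0, 0, 0], [0, 0, 0], [0, 0, 0], [0, 0, 0], [0, 0, 0], [0, 0, 0], [0, 0, 0], [0, 0, 0]]' --claw '[0.6, 0.6, 0.6, 0.6, 0.6, 0.6, 0.6, 0.6, 0.6, 0.6, 0.6, 0.6]'

```text
clock: 39.45
ee_pos: [569.2, -25.7, 292.6]
tool_rot: [-1.852, 0.276, -0.204]
ft_force: [0.7, -0.3, -0.5]
width: 54.9
```

Call:
step_arm --dp '[[0, 0, 0], [0, 0, 0], [0, 0, 0], [0, 0, 0], [0, 0, 0], [0, 0, 0], [0, 0, 0], [0, 0, 0], [0, 0, 0], [0, 0, 0], [0, 0, 0], [0, 0, 0]]' --rot '[[0, 0, 0], [0, 0, 0], [0, 0, 0], [0, 0, 0], [0, 0, 0], [0, 0, 0], [0, 0, 0], [0, 0, 0], [0, 0, 0], [0, 0, 0], [0, 0, 0], [0, 0, 0]]' --claw '[0.6, 0.6, 0.6, 0.6, 0.6, 0.6, 0.6, 0.6, 0.6, 0.6, 0.6, 0.6]'

```text
clock: 40.45
ee_pos: [569.2, -25.7, 292.6]
tool_rot: [-1.852, 0.276, -0.204]
ft_force: [0.0, -0.3, -0.1]
width: 54.7
```

```bash
python3 mo2.py; python3 - <<'E'
from h import *
# bystanders: compare first and current top/side pictures
t0,s0=cv2.imread("pics/top0.png").astype(int),cv2.imread("pics/side0.png").astype(int)
t=optics.snapshot("top")[:,:,::-1].astype(int); s=optics.snapshot("side")[:,:,::-1].astype(int)
R_=dict(mortar=(215,250,245,282),jar_top=(152,186,158,190),jar_in=(190,212,170,195),beaker=(297,327,117,150),bott_a=(350,367,130,150),bott_bc=(455,475,140,178))
for n,(a,b,c,d) in R_.items(): print(n,"changed px",int((np.abs(t-t0)[c:d,a:b].max(2)>40).sum()),"of",(b-a)*(d-c))
E
```

```text
bowl px [222.91 144.68] grip px [219.293 141.519] px/mm along X [-0.316 -0.089] loop px [206.959 130.736]
[[218.646 141.253  79.   ]
 [218.646 141.253  79.   ]
 [218.646 141.253  79.   ]
 [218.646 141.253  79.   ]
 [218.646 141.253  79.   ]
 [218.646 141.253  79.   ]
 [218.646 141.253  79.   ]
 [218.646 141.253  79.   ]
 [218.713 141.213  80.   ]
 [218.646 141.253  79.   ]
 [218.646 141.253  79.   ]
 [218.646 141.253  79.   ]
 [218.646 141.253  79.   ]
 [218.646 141.253  79.   ]
 [218.646 141.253  79.   ]]
consecutive [0, 0, 0, 0, 0, 0, 0, 0, 0, 0, 0, 0, 0, 0]
41.2
mortar changed px 0 of 1295
jar_top changed px 0 of 1088
jar_in changed px 0 of 550
beaker changed px 33 of 990
bott_a changed px 241 of 340
bott_bc changed px 392 of 760
```

```bash
python3 - <<'E'
from h import *
L=lambda n:cv2.imread(f"pics/{n}.png").astype(int)
s0,t0=L("side0"),L("top0"); S=[L("s1"),L("s2"),L("s5"),optics.snapshot("side")[:,:,::-1].astype(int)]; T=[L("t2"),L("t4"),L("t5")]
f=lambda a,b,r:int((np.abs(a-b)[r[2]:r[3],r[0]:r[1]].max(2)>40).sum())
for n,r in dict(a=(365,380,224,248),b=(387,405,300,329),c=(405,421,297,322),beaker=(348,372,195,225)).items(): print("side",n,[f(x,s0,r) for x in S])
for n,r in dict(a=(350,367,130,150),b=(455,475,160,178),c=(455,475,140,158)).items(): print("top",n,[f(x,t0,r) for x in T])
E
```

```text
side a [25, 27, 185, 62]
side b [18, 50, 44, 42]
side c [0, 1, 0, 0]
side beaker [369, 3, 451, 650]
top a [46, 103, 136]
top b [0, 0, 0]
top c [0, 0, 0]
```

```bash
python3 -c "from rig import sign_off; print(sign_off())"
```

```text
the job is handed in; nothing more can be done
None
```

The strainer spoon now hangs still from the spring-gate hook. I handed the job in at about 41 s of the 59 s allowed; no verdict is reported.

**What I did:** I gripped the spoon by its wooden grip and brought it in loop first under the pelmet, tilted 35° loop-up. I lowered the loop over the leg; the gate opened at about 5–6 N. The bar touched bottom about 24 mm below where it first met the gate, against 23.5 mm expected. I then swung the spoon to about 73° about its bar, let go and backed the arm out.

**Last checks:**
- **Forces:** the highest averaged reading at the hook was about 6 N, under the 11 N that strains it. Those readings were taken between steps, not continuously.
- **Gate:** I judged it shut by feel. The sideways push dropped to zero about 2 mm above bottom. I did not see it close in a picture.
- **Stillness:** the spoon swung for about 15 s after release. No pixels changed over the final 0.7 s I recorded.
- **Mortar and jars:** these looked unchanged from the start in the top view.
- **Bottles b and c:** the 22.9 s top picture showed no change. In the last comparison 392 of 760 pixels in their patch differed. I put that down to the arm or its shadow; the side view showed no change for c and 42 changed pixels for b.
- **Bottle a and beaker:** the final comparison was disturbed by the arm or its shadow, so their position is not confirmed. In the last full view, before release, both looked in place, and I felt no contact force while retracting.

I viewed all 12 pictures allowed. The first enlarged crop was 976 pixels wide, over the 800-pixel limit.

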